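# Tip spent vials into the bench bin and let its lid down softly

### The job

Get rid of the two spent glass vials waiting on the loading ramp of the lever-lid bin: press the orange lever pad right down so that the lid stands wide open, and keep it down until both vials have rolled into the bin. Then let the lever come up slowly under your fingertip so that the lid settles shut without slamming. Work the bin by its lever only: do not touch the vials or the lid, and leave the things standing round it where they are.

Things in the scene. Friction and masses are not known exactly. Their poses are not given: they have to be found in the camera images.
- bin: Light grey bench-top bin, fixed to the desk: 124 mm deep (x), 150 mm wide (y), 117 mm high to the rim, open top, 4 mm walls, inner floor 9 mm up. Origin at the centre of its underside, on the desk; x points from its front to its rear, where the lid is hinged, z up, y to its left, where the loading ramp is. A steel lever rocks on the right wall.
- ramp_foot (a point): Foot of the loading ramp on the bin's left, where its floor passes through a gap in the wall, 70 mm above the desk, in the middle of the 64 mm wide channel. From here the ramp rises to the left at 20 degrees for 125 mm. Axes as the bin's.
- lever_pad (a point): Centre of the top face of the orange press pad on the front end of the lever: 30 mm long, 28 mm wide, 7 mm thick; 83 mm in front of the bin's front wall. Top 107 mm above the desk with the lever up (face tipped 0.2 rad towards the bin's rear), 47 mm when fully pressed (tipped 0.2 rad forward). A return spring and the lid's weight push it up with 2 to 5 N.
- lever_axis (a point): The lever's pivot on the bin's right wall, 68 mm above the desk. The lever turns about the bin's y; the pad's top runs on an arc of 150 mm radius about it, so between its end positions it goes almost straight down (within 5 mm). The lower stop is hard.
- bin_lever (a joint): Lever angle, rad: 0 up (lid shut), 0.40 at the lower stop.
- bin_lid (a joint): Lid angle, rad: 0 shut, about 0.95 with the lever at its lower stop. The lever lifts it through a steel link rod, about 2.4 rad of lid for 1 rad of lever all the way, and it follows the lever in both directions. Let go, it springs shut and slams.
- lid_front (a point): Middle of the front edge of the dark teal lid's top (128 x 163 mm, 6 mm thick, hinged at its rear edge): 125 mm above the desk when shut, about 230 mm when wide open. The lid's left skirt hangs 46 mm down and shuts the foot of the ramp; it clears the vials when the lid is more than about 0.5 rad open.
- vial_1: Spent glass vial with crimp cap, 28 mm diameter, 54 mm long, 0.03 kg, loose, lying across the ramp against the lid's skirt. Origin at the centre of its flat bottom, z along it to the cap. It rolls into the bin by itself once the lid is open.
- vial_2: A second vial like the first, lying behind it, farther up the ramp.
- specimen_pot: Clear pot with red screw lid, 58 mm diameter, 62 mm high, standing loose on the desk in front of the bin. Origin at the centre of its underside.
- stamp: Red and black office stamp, 28 x 45 x 67 mm, standing loose on the desk in front of the ramp. Origin at the centre of its underside.
- bottle_d: White sample bottle, 57 mm diameter, 108 mm high, standing loose behind the ramp. Origin at the centre of its underside.

How it is judged (in metres and radians):
On the way, in this order (a step that is already met when the one before it is completed fails the run):
1. the lever is pressed down by the fingers and the lid stands wide open (over 0.8 rad) (value of joint bin_lid above 0.8 rad and contact force between the fingers and bin_lever above 0.5 N), for 0.3 s.
2. both vials have dropped into the bin and the lid is shut (x of vial_1 in the frame of bin between -0.062 and 0.062 m and y of vial_1 in the frame of bin between -0.075 and 0.072 m and z of each of vial_1, vial_2 in the frame of bin below 0.085 m and x of vial_2 in the frame of bin between -0.062 and 0.062 m and y of vial_2 in the frame of bin between -0.075 and 0.072 m and value of joint bin_lid below 0.04 rad), for 0.2 s.
At the end, for the whole second after the job is handed in: Both vials lie at rest inside the bin (within its walls, below 85 mm) and the lid is shut (under 0.04 rad) (all of step 2 and linear speed of each of vial_1, vial_2 below 0.05 m/s); the robot touches nothing.
It fails at once if the lid slams: it comes down faster than 2.5 rad/s over its last 0.25 rad (value of joint bin_lid below 0.25 rad and velocity of joint bin_lid below -2.5 rad/s).
It fails at once if the robot touches a vial (contact force between any of the fingers, the arm and vial_1 above 0.3 N or contact force between any of the fingers, the arm and vial_2 above 0.3 N).
It fails at once if the robot touches the lid (contact force between any of the fingers, the arm and bin_lid above 1 N).
It fails at once if a bystander is moved more than 20 mm or knocked over (distance of any of specimen_pot, stamp, bottle_d from where it was at the start of the episode above 0.02 m or angle between any of specimen_pot, stamp, bottle_d's own z axis and vertical above 0.3 rad).
It also fails if it takes over 38 s, if anything falls off the work surface, if the arm or the gripper's body presses on something with over 40 N, if the wrist force passes 120 N, or if a joint passes its speed limit or range.

### The arm

A 7-joint arm with a two-finger parallel gripper is mounted at the origin on a cart in front of the work surface, level with it; the furniture and walls round the work are solid. World frame = base frame: x ahead of the robot, y to its left, z up, the work surface at z = 0. Lengths are in mm, angles in rad, forces in N, time in s.
With the tool pointing down it reaches from about 400 to 875 mm from the base axis. Payload 4.4 kg.
Tool frame: the origin (TCP) lies at the very end of the fingers, on their centre line; the grasp point (between the pads) lies 19 mm behind it (bot.tcp_to_grasp is the distance from the TCP to the grasp point, in mm); z points along the fingers, y is the line along which they close (so a half turn about z gives the same grasp; the last joint's range is limited). The gripper opens to 85 mm and grips with 20 to 120 N. Pads are 22 mm wide; open, the fingers measure 114 mm over their backs; the gripper's body (76 mm by 85 mm) begins 54 mm behind the grasp point. The pads swing forward as they close: fully open they stand 13 mm farther back than shut.
Start: joints at [1.244, 0.628, 0.038, 1.517, -0.027, 0.996, -0.02], TCP at [167.632, -628.026, 231.313] pointing down, gripper open.
Joint ranges: [-3.06, 3.06], [-0.37, 2.12], [-1.25, 1.32], [0.18, 2.47], [-1.1, 4.24], [0.23, 1.98], [-2.94, 2.94]. Speed limits (rad/s): [2.57, 2.57, 3.14, 3.14, 3.14, 3.14, 3.14].

### API

Orientations are given as a rotation vector (axis times angle).
In Python, from rig import bot gives the robot as it stands.
- The arm moves only by the shell command python3 -m creep 'ROWS'. ROWS is JSON, a list of rows, each a list of 3 entries, a list of its own where there are three numbers: the opening, from 0 (shut) to 1 (fully open), then the shift along the tool's x, y, z normalised to -1 to 1, where 1 is 500 mm, then the turn about the tool's z normalised to -1 to 1, where 1 is pi/4 rad. A call has 1 to 20 rows; each row is the pose to reach, as a shift and turn from the pose commanded when the call began, along the tool's axes at that moment; what a row does not reach only later rows make up. A row lasts 1/10 s, in which the tool goes at most 50 mm and 8.59 degrees, less where a joint would pass 70% of its speed; a pose out of reach is approached as far as the arm can. A call with a number of a shift or a turn outside -1 to 1 is refused whole. A call with a gripper value outside its range is refused whole. The fingers move at their own pace and stop on an object; the grip force is fixed at half the most. Time passes only in rows, so rows that repeat a pose let the fingers close. It gives the time, the measured TCP pose, the force, the opening and the grip force at its end, in the units of the state.
- bot.read_state(): the state, without advancing time (a new reading comes with each control period).
- bot.snapshot(name): name is "side" or "top" or "wrist"; returns a dict with "pixels" (384x512x3 uint8, blue, green, red), "intrinsics" (3x3 intrinsics, pixels), "position" and "orientation" of the camera in the world. Camera axes: x right, y down, z forward; pixel columns grow to the right and rows downward; lengths in mm; the calibration is good to about 2 mm. A picture is of the moment at which its call begins. There is no depth.
- bot.job_done(): hands the job in; it is judged then, once.
The state is a dict: "time_s": time; "joints": joint angles; "joint_vel": joint speeds; "tau": joint torques, N m; "position": TCP position; "eef_rot": TCP orientation; "force": force on the tool from outside, world axes, zero at the start; "ft_torque": the same for the moment, N m; "finger_gap": finger opening in mm; "grasp_force": force on a finger pad.
Only numpy, scipy, OpenCV 4.12 (cv2) and the standard library are available. Lean on these libraries where they do the work, as an engineer would, in place of code of your own. Each camera call takes 0.05 s, during which the arm holds its last target. There are 200 camera calls.

## Working session

There is one attempt and no reset: what is moved stays moved. The work goes in short steps, Python scripts to look and compute and a shell command to move; the robot and the scene stay as the last step left them, time stands still between calls to the robot, and variables do not carry over. Pictures are saved under pics/ and viewed, at most 10 in all, crops included, and the job is handed in when it is done.

```bash
mkdir -p pics
python3 - <<'E'
from rig import bot
import cv2
s=bot.read_state(); print(s['time_s'],s['position'],s['eef_rot'],s['finger_gap'],s['force'])
for n in ("side","top"):
    d=bot.snapshot(n); cv2.imwrite(f"pics/{n}0.png",d["pixels"]); print(n,d["intrinsics"],d["position"],d["orientation"])
E
```

```text
0.0 [ 167.47066788 -627.41560859  230.38485233] [-3.11308777e+00 -4.08212565e-01  3.80008710e-04] 85.49860987682888 [-0.51148078 -0.56230121 -0.53602661]
side [[386.01539087   0.         259.5525281 ]
 [  0.         386.01539087 190.19173891]
 [  0.           0.           1.        ]] [ 365.61489636 -866.88268532  425.89899039] [-1.93559978  0.27553443 -0.14967546]
top [[386.51557012   0.         255.1594857 ]
 [  0.         386.51557012 195.38320489]
 [  0.           0.           1.        ]] [ 496.99212383 -120.27440998  952.15680235] [-2.15612833  2.17733258 -0.06863438]
```

View pics/side0.png

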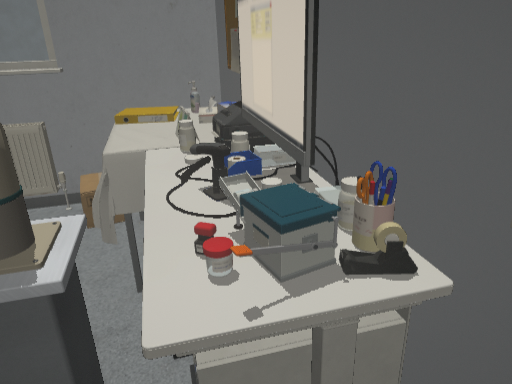

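View pics/top0.png

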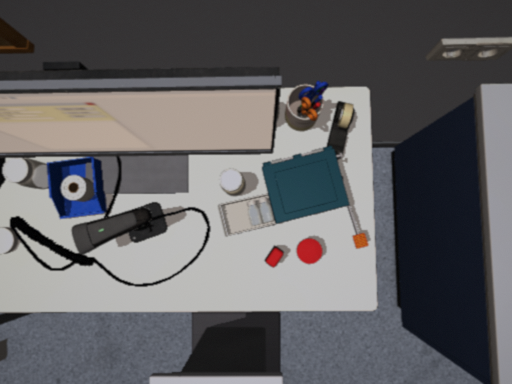

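The side view shows the pad at about (242,250) and the pot at (218,257). The top view shows the pad at (360,241), the pot lid at (310,251), and the lid spanning about (264–348, 148–220). Next I'll segment these and triangulate.

```bash
cat > h.py <<'E'
import numpy as np, cv2
from scipy.spatial.transform import Rotation as R
def ray(d,u,v):
    r=R.from_rotvec(d["orientation"]).as_matrix()@np.linalg.solve(d["intrinsics"],[u,v,1.]); return np.array(d["position"]),r
def atz(d,u,v,z):
    p,r=ray(d,u,v); return p+r*(z-p[2])/r[2]
def proj(d,X):
    c=R.from_rotvec(d["orientation"]).as_matrix().T@(np.array(X)-d["position"]); q=np.array(d["intrinsics"])@c; return q[:2]/q[2]
def tri(a,b):
    (p,r),(q,s)=a,b; t=np.linalg.lstsq(np.c_[r,-s],q-p,rcond=None)[0]; return (p+r*t[0]+q+s*t[1])/2,np.linalg.norm(p+r*t[0]-q-s*t[1])
def blob(im,lo,hi,win):
    h=cv2.cvtColor(im,cv2.COLOR_BGR2HSV); m=cv2.inRange(h,lo,hi); k=np.zeros_like(m); x0,x1,y0,y1=win; k[y0:y1,x0:x1]=m[y0:y1,x0:x1]
    return k,cv2.moments(k,True)
E
python3 - <<'E'
from rig import bot
from h import *
t,s=bot.snapshot("top"),bot.snapshot("side")
c=[]
for d,w in((t,(340,380,220,260)),(s,(230,262,240,262))):
    k,m=blob(d["pixels"],(5,180,120),(18,255,255),w); uv=(m['m10']/m['m00'],m['m01']/m['m00']); print(uv,m['m00']); c.append(ray(d,*uv))
    if d is t: print('rect',cv2.minAreaRect(cv2.findNonZero(k))); print('top z105',atz(t,*uv,105))
print('tri',tri(*c))
k,m=blob(t["pixels"],(85,100,20),(105,255,140),(255,360,140,230))
k=cv2.morphologyEx(k,cv2.MORPH_OPEN,np.ones((5,5)))
b=cv2.boxPoints(cv2.minAreaRect(cv2.findNonZero(k))); W=np.array([atz(t,*p,125) for p in b]); print(b.round(),W.round())
for i in range(4):
    e=W[(i+1)%4]-W[i]; print(np.linalg.norm(e).round(),np.degrees(np.arctan2(e[1],e[0])).round(1))
print('pot',atz(t,310,251,62))
E
```

```text
(359.9776119402985, 240.23134328358208) 134.0
rect ((360.0377197265625, 240.13209533691406), (12.087727546691895, 10.98884391784668), 74.05460357666016)
top z105 [ 470.05192765 -327.68476128  105.        ]
(240.5562913907285, 249.75496688741723) 151.0
tri (array([ 470.54774368, -328.3389503 ,  102.77015063]), np.float64(1.1538286216008926))
[[261. 164.]
 [333. 145.]
 [348. 204.]
 [276. 223.]] [[ 636. -115.  125.]
 [ 675. -271.  125.]
 [ 548. -300.  125.]
 [ 509. -146.  125.]]
161.0 -76.1
130.0 -167.2
159.0 103.9
130.0 13.7
pot [ 445.24586868 -224.3305304    62.        ]
```

```bash
python3 -m creep '[[0,[0.06,-0.034,0],0],[0,[0.12,-0.069,0],0],[0,[0.18,-0.103,0],0],[0,[0.24,-0.137,0],0],[0,[0.3,-0.171,0],0],[0,[0.36,-0.206,0],0],[0,[0.42,-0.24,0],0],[0,[0.48,-0.274,0],0],[0,[0.54,-0.308,0],0],[0,[0.6,-0.343,0],0],[0,[0.66,-0.377,0],0],[0,[0.7,-0.4,0],0],[0,[0.738,-0.422,0],0],[0,[0.738,-0.422,0],0],[0,[0.738,-0.422,0],0],[0,[0.738,-0.422,0],0]]'
python3 - <<'E'
from rig import bot
import cv2
s=bot.read_state(); print(s['time_s'],s['position'],s['eef_rot'],s['finger_gap'],s['force'])
for n in ("side","wrist"):
    d=bot.snapshot(n); cv2.imwrite(f"pics/{n}1.png",d["pixels"])
E
```

```text
time_s: 1.8
position: [468.5, -330.3, 231.3]
eef_rot: [3.115, 0.405, -0.002]
force: [-0.2, -0.2, -0.1]
finger_gap: -0.0
grasp_force: 0.0
1.8 [ 468.54393101 -330.29125998  231.25330063] [ 3.11473681e+00  4.05431804e-01 -1.54035881e-03] -0.011505188076048702 [-0.24501589 -0.22311324 -0.08973234]
```

View pics/wrist1.png

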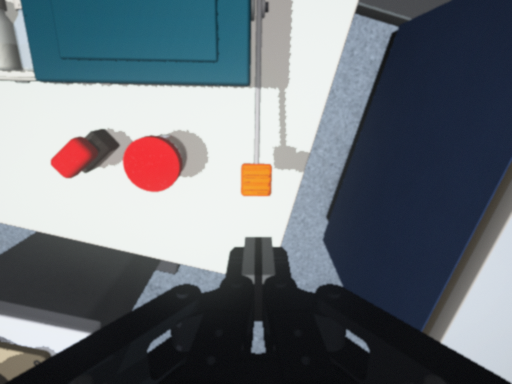

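View pics/side1.png

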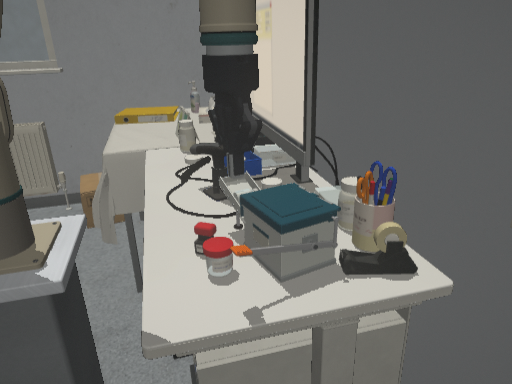

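The wrist view shows the orange pad at (256,180), with the fingertips at (258,240) lined up sideways. In the side view the gripper hangs above the pad. I'll check the pad position with the wrist calibration.

Run:
```python
from rig import bot
from h import *
d=bot.snapshot("wrist"); k,m=blob(d["pixels"],(5,180,120),(18,255,255),(220,300,150,220))
w=atz(d,m['m10']/m['m00'],m['m01']/m['m00'],105); s=bot.read_state(); print(w,s['position'])
Rt=R.from_rotvec(s['eef_rot']).as_matrix(); print('tool delta',Rt.T@(w+[0,0,2]-s['position'])); print(Rt.round(3), d['position'])
```

```text
[ 472.02248    -326.02024682  105.        ] [ 468.81907241 -330.1393811   231.36407142]
tool delta [  4.20332275  -3.20415945 124.36123507]
[[ 0.967  0.256 -0.   ]
 [ 0.256 -0.967 -0.   ]
 [-0.     0.    -1.   ]] [ 544.82038816 -308.83838341  373.84907205]
```

```bash
python3 -m creep '[[0,[0.004,-0.005,0.04],0],[0,[0.004,-0.005,0.08],0],[0,[0.004,-0.005,0.12],0],[0,[0.004,-0.005,0.16],0],[0,[0.004,-0.005,0.19],0],[0,[0.004,-0.005,0.21],0],[0,[0.004,-0.005,0.22],0],[0,[0.004,-0.005,0.23],0],[0,[0.004,-0.005,0.24],0],[0,[0.004,-0.005,0.25],0],[0,[0.004,-0.005,0.26],0],[0,[0.004,-0.005,0.26],0]]'
```

```text
time_s: 3.15
position: [470.8, -326.5, 101.1]
eef_rot: [3.115, 0.408, -0.0]
force: [-0.7, -1.3, 1.1]
finger_gap: 0.1
grasp_force: 0.9
```

```bash
python3 -m creep '[[0,[0,0,0.01],0],[0,[0,0,0.02],0],[0,[0,0,0.03],0],[0,[0,0,0.04],0],[0,[0,0,0.05],0],[0,[0,0,0.06],0],[0,[0,0,0.07],0],[0,[0,0,0.08],0],[0,[0,0,0.088],0],[0,[0,0,0.094],0],[0,[0,0,0.098],0],[0,[0,0,0.1],0],[0,[0,0,0.1],0]]'
python3 - <<'E'
from rig import bot
import cv2
for n in ("side",):
    d=bot.snapshot(n); cv2.imwrite(f"pics/{n}2.png",cv2.resize(d["pixels"][130:300,150:380],None,fx=3,fy=3))
E
```

```text
time_s: 4.45
position: [471.5, -326.0, 51.3]
eef_rot: [3.115, 0.409, 0.001]
force: [-1.2, -0.0, 3.7]
finger_gap: 0.0
grasp_force: 1.7
```

View pics/side2.png

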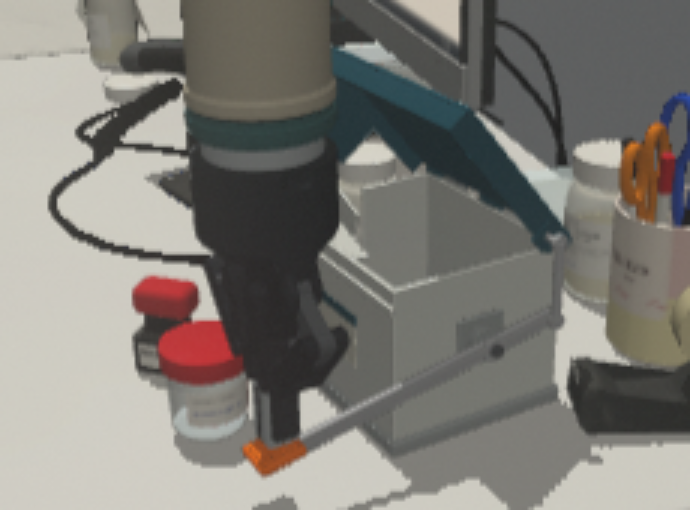

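The lid stands wide open and the fingers are on the pad, here at crop (270,450). I'll press the last 2–3 mm, hold, then look for the vials.

```bash
python3 -m creep '[[0,[0,0,0.002],0],[0,[0,0,0.004],0],[0,[0,0,0.005],0],[0,[0,0,0.005],0],[0,[0,0,0.005],0],[0,[0,0,0.005],0],[0,[0,0,0.005],0],[0,[0,0,0.005],0],[0,[0,0,0.005],0],[0,[0,0,0.005],0],[0,[0,0,0.005],0],[0,[0,0,0.005],0],[0,[0,0,0.005],0],[0,[0,0,0.005],0],[0,[0,0,0.005],0]]'
python3 - <<'E'
from rig import bot
import cv2, numpy as np
a=bot.snapshot("top")["pixels"][120:270,200:380]; b=bot.snapshot("side")["pixels"][150:270,200:350]
a=cv2.resize(a,(480,400));b=cv2.resize(b,(320,256)); b=cv2.copyMakeBorder(b,0,144,0,0,cv2.BORDER_CONSTANT)
cv2.imwrite("pics/hold.png",np.hstack([a,b]))
E
```

```text
time_s: 6.0
position: [471.0, -326.1, 48.8]
eef_rot: [3.115, 0.408, 0.0]
force: [1.4, 1.3, 3.2]
finger_gap: 0.3
grasp_force: 1.7
```

View pics/hold.png

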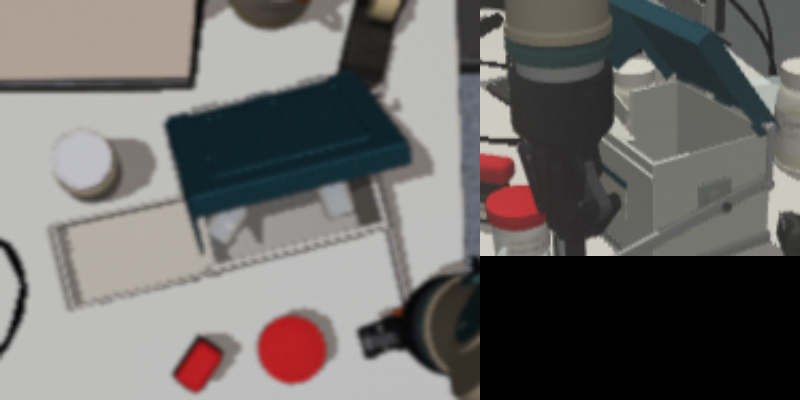

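The ramp is empty and both vials are in the bin, at crop (225,225) and (335,200). The left one is near the ramp gap, so I'll check that it lies low inside while holding a moment longer.

```bash
python3 -m creep '[[0,[0,0,0],0],[0,[0,0,0],0],[0,[0,0,0],0],[0,[0,0,0],0],[0,[0,0,0],0],[0,[0,0,0],0],[0,[0,0,0],0],[0,[0,0,0],0]]'
python3 - <<'E'
from rig import bot
from h import *
d=bot.snapshot("top"); cv2.imwrite("pics/bin.png",cv2.resize(d["pixels"][175:225,265:355],None,fx=8,fy=8,interpolation=cv2.INTER_CUBIC))
a=np.radians(13.8);ex=np.array([np.cos(a),np.sin(a)]);ey=np.array([-ex[1],ex[0]]);c=np.array([592,-208])
for u,v in((284,204),(325,195)):
  for z in(23,60,90):
    w=atz(d,u,v,z)[:2]-c; print(z,(w@ex).round(),(w@ey).round())
E
```

```text
time_s: 6.9
position: [471.0, -326.1, 48.8]
eef_rot: [3.115, 0.408, 0.0]
force: [1.7, 0.2, 3.3]
finger_gap: 0.1
grasp_force: 1.7
23 -26.0 47.0
60 -28.0 49.0
90 -29.0 51.0
23 -30.0 -54.0
60 -31.0 -48.0
90 -33.0 -42.0
```

View pics/bin.png

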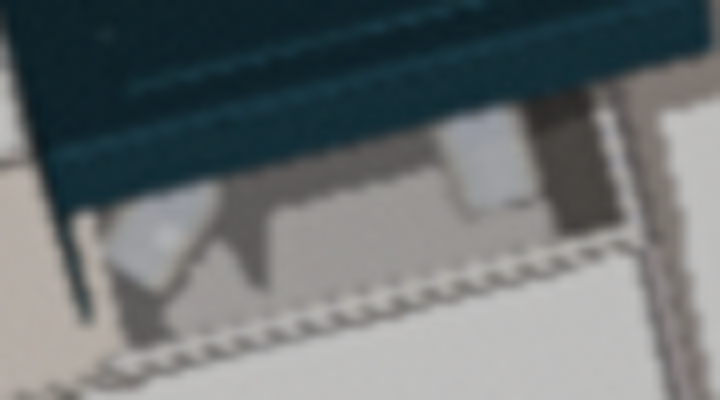

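Both vials lie flat on the bin floor, well inside the walls. Now I'll let the lever up slowly.

```bash
python3 -m creep '[[0,[0,0,-0.004],0],[0,[0,0,-0.01],0],[0,[0,0,-0.016],0],[0,[0,0,-0.022],0],[0,[0,0,-0.028],0],[0,[0,0,-0.034],0],[0,[0,0,-0.04],0],[0,[0,0,-0.046],0],[0,[0,0,-0.052],0],[0,[0,0,-0.058],0],[0,[0,0,-0.064],0],[0,[0,0,-0.07],0],[0,[0,0,-0.076],0],[0,[0,0,-0.081],0],[0,[0,0,-0.086],0],[0,[0,0,-0.09],0],[0,[0,0,-0.094],0],[0,[0,0,-0.098],0],[0,[0,0,-0.102],0],[0,[0,0,-0.106],0]]' && python3 -m creep '[[0,[0,0,-0.004],0],[0,[0,0,-0.007],0],[0,[0,0,-0.01],0],[0,[0,0,-0.013],0],[0,[0,0,-0.016],0],[0,[0,0,-0.019],0],[0,[0,0,-0.022],0],[0,[0,0,-0.025],0],[0,[0,0,-0.03],0],[0,[0,0,-0.05],0],[0,[0,0,-0.09],0],[0,[0,0,-0.14],0],[0,[0,0,-0.18],0],[0,[0,0,-0.18],0],[0,[0,0,-0.18],0],[0,[0,0,-0.18],0],[0,[0,0,-0.18],0]]'
python3 - <<'E'
from rig import bot
import cv2, numpy as np
a=bot.snapshot("top")["pixels"][120:270,200:380]; b=bot.snapshot("side")["pixels"][150:270,200:350]
a=cv2.resize(a,(480,400));b=cv2.resize(b,(320,256)); b=cv2.copyMakeBorder(b,0,144,0,0,cv2.BORDER_CONSTANT)
cv2.imwrite("pics/end.png",np.hstack([a,b])); print(bot.read_state()['force'])
E
```

```text
time_s: 8.95
position: [471.2, -326.2, 102.0]
eef_rot: [3.115, 0.408, 0.0]
force: [2.2, -0.1, 2.7]
finger_gap: -0.2
grasp_force: 1.1
time_s: 10.65
position: [470.4, -325.7, 190.9]
eef_rot: [-3.114, -0.408, 0.002]
force: [0.0, 0.6, 0.4]
finger_gap: -0.1
grasp_force: 0.0
[-1.02196002 -0.46292658  0.03918069]
```

View pics/end.png

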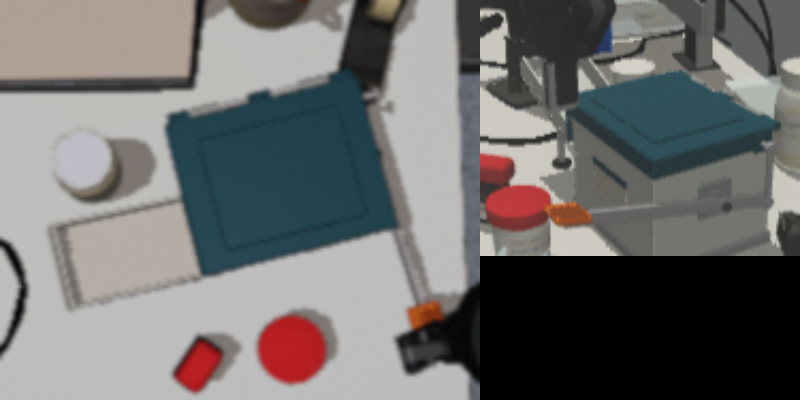

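The lid is shut, the lever is up, the ramp is empty, the bystanders have not moved and the fingers are clear of the pad.

```bash
python3 -c "
from rig import bot
print(bot.job_done())"
```

```text
the job is handed in; nothing more can be done
None
```

I handed the job in: both vials rolled into the bin, the lid was lowered slowly until shut, and the arm ended clear of everything with the pot, stamp and bottle where they were; no verdict came back.

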